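# Put up the shop sign: plant its post in the blind hole and hang the sign on the screw

### The arm

A 7-joint arm with a two-finger parallel gripper is mounted at the origin on the work surface. World frame = base frame: x ahead of the robot, y to its left, z up, the work surface at z = 0. Lengths are in m, angles in rad, forces in N, time in s.
With the tool pointing down it reaches from about 0.425 to 0.925 m from the base axis. Payload 6.8 kg.
Tool frame: the origin (TCP) lies at the very end of the fingers, on their centre line; the grasp point (between the pads) lies 19 mm behind it; z points along the fingers, x is the direction in which the jaws open and shut, and the axes are right-handed (so a half turn about z gives the same grasp; the last joint's range is limited). The gripper opens to 85 mm and grips with 20 to 120 N. Pads are 22 mm wide; open, the fingers measure 114 mm over their backs; the gripper's body (76 mm by 85 mm) begins 54 mm behind the grasp point. The pads swing forward as they close: fully open they stand 13 mm farther back than shut.
Start: joints at [-1.308, 0.477, 0.022, 1.555, -0.011, 1.109, -0.083], TCP at [0.245, 0.629, 0.231] pointing down, gripper open.
Joint ranges: [-2.96, 2.96], [-0.34, 2.1], [-1.41, 1.46], [0.24, 2.44], [-1.37, 4.51], [0.17, 1.92], [-2.96, 2.96]. Speed limits (rad/s): [2.39, 2.39, 3.14, 3.14, 3.14, 3.14, 3.14].

### API

Orientations are given as a rotation vector (axis times angle).
In Python, from bench import get_obs, imaging, hand_in gives the robot as it stands.
- The arm moves only by the tool send_rows, never from a script. Its argument "motion" is a list of rows, each an object with "dp": the shift along the world's x, y, z in m, a list of three; "rot": the turn, a rotation vector about the world's x, y, z in rad, a list of three; "grip": the finger opening in m, from 0 to 0.0854. In form: [{"dp": [dx, dy, dz], "rot": [ax, ay, az], "grip": grip}, ...]. A call has 1 to 20 rows; each row shifts and turns the pose as measured when the row begins; what a row does not reach is not made up. A row lasts 1/8 s, in which the tool goes at most 62.5 mm and 10.7 degrees, less where a joint would pass 70% of its speed; a pose out of reach is approached as far as the arm can. A call is refused whole if a number of a shift passes 0.0625 or a number of a turn 0.188, either way. A call with a gripper value outside its range is refused whole. The fingers move at their own pace and stop on an object; "grip_force" is the grip in N (left out, the last holds). Time passes only in rows, so rows that do not move let the fingers close. It gives the time, the measured TCP pose, the force and the opening at its end, in the units of the state.
- get_obs(): the state, without advancing time (a new reading comes with each control period).
- imaging.grab_frame(name): name is "scene" or "top" or "wrist"; returns a dict with "img" (480x640x3 uint8, red, green, blue), "fx", "fy", "cx", "cy" (pixels), "R" (3x3) and "t" (3): a world point X has camera coordinates R X + t. Camera axes: x right, y down, z forward; pixel columns grow to the right and rows downward; lengths in m; the calibration is good to about 2 mm. A picture is of the moment at which its call begins. There is no depth.
- hand_in(): hands the job in, once; it reports no verdict.
The state is a dict: "clock": time; "joints": joint angles; "qvel": joint speeds; "tau": joint torques, N m; "tcp_pos": TCP position; "orientation": TCP orientation; "contact_force": force on the tool from outside, world axes, zero at the start; "moment": the same for the moment, N m; "grip_width": finger opening in m.
Only numpy, scipy, OpenCV 4.12 (cv2) and the standard library are available. Lean on these libraries where they do the work, as an engineer would, in place of code of your own. Each camera call takes 0.05 s, during which the arm holds its last target. There are 200 camera calls.

### The job

Put up the counter sign: first plant the green post's round foot, upright and fully home, in the hole in the floor of the red stand's well, feeling about for the hole, which is never quite in the middle. Then take the sign from its rack, pass its keyhole over the post's screw head and slide it down to hang from the very end of the narrow slot. Leave both free, and do not shift the jars, burner, bowl, pot or carton.

Things in the scene. Friction and masses are not known exactly. Their poses are not given: they have to be found in the camera images.
- stand: Red stand, fixed, 110 mm square, 65 tall; origin at centre of its underside. Square well in its top, 66 mm wide, 20 deep, centred. The well's flat dark floor (45 mm above origin) has one upright blind round hole, 26 mm across, 40 deep (bottom 5 mm above origin), hand-drilled: its centre lies up to 6 mm off the stand's centre along the stand's x and up to 6 along y, and no reading tells where.
- post: Loose post, 210 mm tall, 0.1 to 0.2 kg, at first upright in the holder. Origin at the centre of its foot's end, z up. Foot: round dowel 24 mm across, 0 to 45 mm, end tapered to 20 mm over 3 mm. Above (45 to 210 mm) a green bar 30 mm square, faces along its x and y; grip it across the y faces near the top. A screw sticks out of its +x face. When home its origin is 5 mm above the stand's.
- post_screw (a point): Point on the axis of the post's steel screw, halfway along its bare shaft: at (21, 0, 198) mm in the post's frame. The screw is level, along the post's +x: shaft 8 mm across, bare from the bar's face (x = 15 mm) to the head (x = 30 to 35 mm, 20 mm across).
- sign: Loose rigid white sign, red border, same on both faces: 110 mm wide (y), 180 tall (z), 8 thick (x), 0.09 to 0.19 kg, at first upright in the rack. Origin at the middle of its bottom edge. A keyhole goes right through: round part 28 mm across, centred 89 mm up, and from it a slot 13 mm wide straight up to a V-shaped end 121 mm up. Grip it across its thickness at the middle of its top edge.
- sign_hole (a point): Centre of the keyhole's round part, (0, 0, 89) mm in the sign's frame.
- sign_slot (a point): Where the axis of the screw's shaft lies when the sign hangs at the very end of its slot: (0, 0, 115) mm in the sign's frame, 26 mm above sign_hole.
- holder: Pale wooden block, fixed, 80 mm square, 45 mm tall, with a round hole 27 mm in diameter and 35 mm deep in its top, in which the post stands (foot 10 mm above the counter). Origin at the centre of its underside.
- rack: Plywood rack, fixed, 80 x 140 mm, 52 mm tall, with a slot 11 mm wide, 116 mm long and 42 mm deep, along its y, in which the sign stands (bottom edge 10 mm above the counter, with 1.5 mm of play to each side). Origin at the centre of its underside.
- jar_red: Bystander: a dark brown jar with a red lid, 66 mm across, 75 mm tall; origin at the centre of its underside. Leave it where it is.
- jar_yellow: Bystander: an amber jar with a yellow lid, 72 mm across, 85 mm tall; origin at the centre of its underside. Leave it where it is.
- burner: Bystander: a small red and white four-cornered incense burner, 64 mm square, 84 mm tall; origin at the centre of its underside. Leave it where it is.
- bowl: Bystander: a terracotta bowl, 110 mm across, 45 mm tall; origin at the centre of its underside. Leave it where it is.
- carton: Bystander: a white carton, 90 x 140 x 60 mm; origin at the centre of its underside. Leave it where it is.
- jar_green: Bystander: an amber jar with a green lid, 60 mm across, 70 mm tall; origin at the centre of its underside. Leave it where it is.
- pot: Bystander: a terracotta flowerpot, 100 mm across at its rim, 75 mm tall; origin at the centre of its underside. Leave it where it is.

How it is judged:
On the way, in this order (a step that is already met when the one before it is completed fails the run):
1. the post's foot is fully home in the stand's hole (z of post in the frame of stand below 0.012 m and horizontal distance between post and stand below 0.015 m and angle between post's own z axis and vertical below 0.09 rad), for 0.3 s.
2. the sign hangs on the screw at the end of its slot (distance between sign_slot and post_screw below 0.008 m and angle between the x axis of sign and the x axis of post, either way round below 0.2 rad and angle between sign's own z axis and vertical below 0.15 rad), for 0.2 s.
At the end, for the whole second after the job is handed in: Post home: foot less than 12 mm above the stand's underside, within 15 mm of its centre line, leaning under 0.09 rad. Sign hung: sign_slot within 8 mm of post_screw, x axes within 0.2 rad, sign within 0.15 rad of upright. Both at rest (all of step 1 and all of step 2 and linear speed of each of post, sign below 0.02 m/s); the robot touches nothing.
It fails at once if a bystander (jar, burner, bowl, pot or carton) is shifted by more than 30 mm (distance of any of jar_red, jar_yellow, burner, bowl, carton, jar_green, pot from where it was at the start of the episode above 0.03 m).
It also fails if it takes over 72 s, if anything falls off the work surface, if the arm or the gripper's body presses on something with over 40 N, if the wrist force passes 120 N, or if a joint passes its speed limit or range.

## Working session

There is one attempt and no reset: what is moved stays moved. The work goes in short steps, Python scripts to look and compute and a tool call to move; the robot and the scene stay as the last step left them, time stands still between calls to the robot, and variables do not carry over. Pictures are saved under pics/ and viewed, about 8 in all and at most 12, crops included, and the job is handed in when it is done.

Besides the shell and the picture viewer there is one more tool, called after "Call:" as name([rows], argument=value, ...), one row to a line, values as JSON. send_rows: Moves the arm, as the interface text tells. Its arguments: {"type":"object","properties":{"motion":{"type":"array","items":{"type":"object","properties":{"dp":{"type":"array","items":{"type":"number"}},"rot":{"type":"array","items":{"type":"number"}},"grip":{"type":"number"}}}},"grip_force":{"type":"number"}},"required":["motion"]}

```bash
ls; mkdir -p pics; cat > h.py <<'E'
import numpy as np, cv2
from bench import get_obs, imaging, hand_in
def grab(n,f):
    d=imaging.grab_frame(n); cv2.imwrite(f'pics/{f}.png',d['img'][:,:,::-1])
    np.savez(f'pics/{f}.npz',**{k:np.array(v) for k,v in d.items()}); return d
def load(f): return dict(np.load(f'pics/{f}.npz'))
def plane(d,u,v,z):
    r=d['R'].T@np.array([(u-d['cx'])/d['fx'],(v-d['cy'])/d['fy'],1]); c=-d['R'].T@d['t']
    return c+r*(z-c[2])/r[2]
def proj(d,X):
    p=d['R']@np.array(X)+d['t']; return np.array([d['fx']*p[0]/p[2]+d['cx'],d['fy']*p[1]/p[2]+d['cy']])
E
python3 - <<'E'
from h import *
for n in('scene','top'):
    d=grab(n,n+'0'); print(n,-d['R'].T@d['t'],d['R'][2],d['fx'])
o=get_obs(); print(o)
E
```

```text
pics
scene [ 1.21482574 -0.3749138   0.89629734] [-0.58670112  0.37149313 -0.7195656 ] 520.1109807434922
top [0.3921502  0.01272021 1.11614635] [ 0.20924086  0.00313418 -0.97785911] 529.3705222653139
{'clock': 0.1, 'joints': array([-1.3081065 ,  0.47772247,  0.02236128,  1.5563199 , -0.01151689,
        1.1093239 , -0.08311535]), 'qvel': array([ 0.00136299, -0.00310124,  0.00088343, -0.00156338,  0.00041   ,
       -0.00056923,  0.00059411]), 'tau': array([ 4.78429298e-03, -5.97752631e+01,  1.61397412e+00, -2.81953615e+01,
        1.28779691e-02,  4.94743013e-03, -5.57450875e-06]), 'tcp_pos': array([0.24441263, 0.62863193, 0.23043373]), 'orientation': array([ 2.59203696e+00,  1.77328399e+00, -2.02709152e-03]), 'contact_force': array([-0.02066177, -0.42566335,  0.18200782]), 'moment': array([-0.0352026 , -0.03078109, -0.00768276]), 'grip_width': 0.08554184233559234}
```

View pics/top0.png

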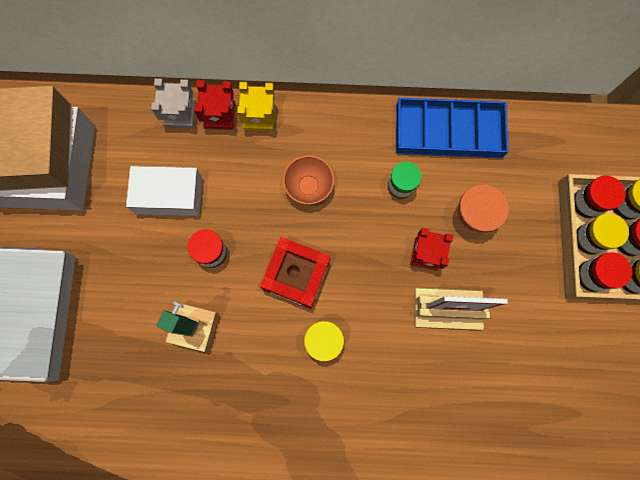

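View pics/scene0.png

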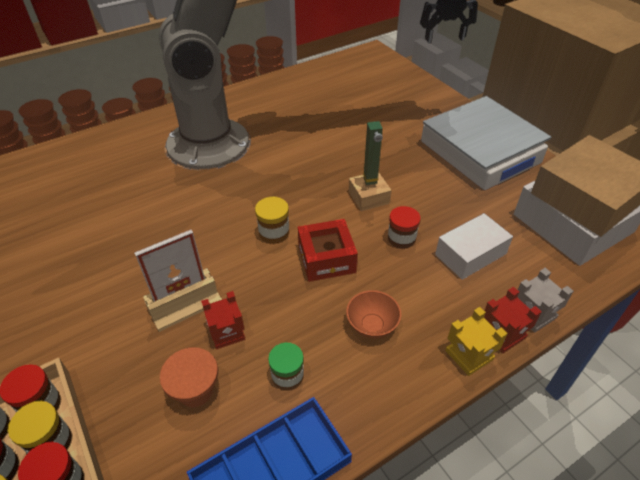

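The top view shows the post and holder at (180,322), the stand at (296,272) with its hole near (293,270), and the rack and sign at (455,308). The scene view shows the same objects, with the post top at (374,125), the stand at (327,245) and the sign top edge from (137,248) to (198,234). Next I'll measure with masks.

```bash
cat > m.py <<'E'
from h import *
d=load('top0'); im=d['img']; hsv=cv2.cvtColor(im,cv2.COLOR_RGB2HSV)
def blob(mask,box):
    x0,y0,x1,y1=box; m=np.zeros_like(mask); m[y0:y1,x0:x1]=mask[y0:y1,x0:x1]
    c=max(cv2.findContours(m,cv2.RETR_EXTERNAL,cv2.CHAIN_APPROX_NONE)[0],key=cv2.contourArea); return c
red=(cv2.inRange(hsv,(0,170,60),(6,255,255))|cv2.inRange(hsv,(174,170,60),(180,255,255)))
c=blob(red,(250,225,340,320)); P=np.array([plane(d,*p[0],0.065)[:2] for p in c],np.float32)
print('stand',cv2.minAreaRect(P), cv2.minAreaRect(c))
gr=cv2.inRange(hsv,(60,80,20),(95,255,255)); c=blob(gr,(140,290,230,360))
print('post', cv2.approxPolyDP(c,2,True)[:,0].tolist())
tan=cv2.inRange(hsv,(12,60,150),(28,150,255))
for n,b,z in(('holder',(150,295,230,360),.045),('rack',(405,280,500,340),.052)):
    c=blob(tan,b); print(n,cv2.minAreaRect(np.array([plane(d,*p[0],z)[:2] for p in c],np.float32)),cv2.approxPolyDP(c,2,True)[:,0].tolist())
dk=cv2.inRange(im[240:300,270:320],(0,0,0),(70,50,45))
A=lambda b,s:cv2.resize(im[b[1]:b[3],b[0]:b[2]],None,fx=s,fy=s,interpolation=cv2.INTER_CUBIC)
s=load('scene0')['img']
B=lambda b,k:cv2.resize(s[b[1]:b[3],b[0]:b[2]],None,fx=k,fy=k,interpolation=cv2.INTER_CUBIC)
o=np.zeros((600,800,3),np.uint8)
for (x,y),q in(((0,0),A((150,290,220,360),4)),((290,0),A((410,275,510,335),5)),((0,300),A((255,230,335,310),3.7)),((300,304),B((345,115,395,210),3)),((460,304),B((130,225,225,325),2.9))):
    q=q[:600-y,:800-x]; o[y:y+q.shape[0],x:x+q.shape[1]]=q
cv2.imwrite('pics/c1.png',o[:,:,::-1])
E
python3 m.py
```

```text
stand ((0.5552724003791809, 0.04832237958908081), (0.11068321764469147, 0.11481665819883347), 70.94458770751953) ((294.862060546875, 271.8448486328125), (55.33720779418945, 57.00846862792969), 21.801410675048828)
post [[163, 312], [157, 326], [172, 332], [190, 334], [196, 323], [167, 311]]
holder ((0.4389462471008301, 0.2526755928993225), (0.08165367692708969, 0.08076149225234985), 78.48604583740234) [[182, 304], [184, 306], [179, 307], [176, 313], [196, 321], [199, 319], [207, 324], [202, 327], [199, 325], [192, 337], [168, 333], [165, 341], [204, 351], [215, 312]]
rack ((0.5083187818527222, -0.2695646286010742), (0.05536586791276932, 0.14826753735542297), 0.10413822531700134) [[415, 288], [415, 297], [420, 297], [420, 314], [489, 317], [488, 309], [482, 312], [425, 308], [426, 302], [444, 295], [485, 297], [482, 296], [482, 291]]
```

View pics/c1.png

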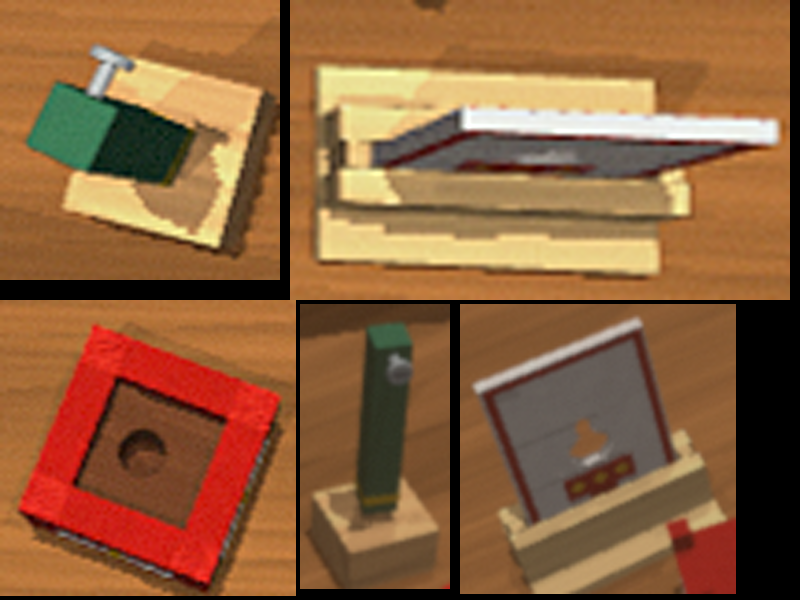

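The crops show clean corners: the post top square, the sign's white top edge, and the stand's well. The hole at crop (143,452) is slightly left of the well centre at (152,452).

```bash
python3 - <<'E'
from h import *
d=load('top0'); s=load('scene0')
a=lambda P,o,k,z:np.array([plane(d,o[0]+p[0]/k,o[1]+p[1]/k,z)[:2] for p in P])
def ang(v): return np.degrees(np.arctan2(v[1],v[0]))
P=a([(55,84),(117,103),(92,172),(28,148)],(150,290),4,.22); print('post',P.mean(0),[ang(P[0]-P[3]),ang(P[1]-P[2]),ang(P[0]-P[1])],np.linalg.norm(P-np.roll(P,1,0),axis=1))
h=a([(110,57)],(150,290),4,.208)[0]; print('screwdir',ang(h-P.mean(0)),np.linalg.norm(h-P.mean(0)))
W=a([(118,78),(228,118),(188,226),(75,187)],(255,230),3.7,.065); print('well',W.mean(0),[ang(W[0]-W[3]),ang(W[1]-W[2]),ang(W[0]-W[1]),ang(W[3]-W[2])],np.linalg.norm(W-np.roll(W,1,0),axis=1))
H=a([(143,152)],(255,230),3.7,.045)[0]; print('hole',H, H-W.mean(0))
S=a([(173,119),(488,132.5)],(410,275),5,.19); print('sign',S.mean(0),ang(S[0]-S[1]),np.linalg.norm(S[0]-S[1]))
# cross-check with scene view
print('scene proj post top',proj(s,[*P.mean(0),.22]),'sign ends',[proj(s,[*q,.19]) for q in S],'well',proj(s,[*W.mean(0),.065]))
for n,(u,v),z in(('post',(345+90/3,115+(335-304)/3),.22),('signL',(130+18/2.9,225+(388-304)/2.9),.19),('signR',(130+178/2.9,225+(323-304)/2.9),.19)): print(n,plane(s,u,v,z))
# obstacles
for n,(u,v),z in(('jy',(324,341),.085),('jr',(206,246),.075),('bowl',(309,181),.045),('jg',(406,178),.07),('pot',(484,209),.075),('burner',(431,249),.084)): print(n,plane(d,u,v,z))
from scipy.spatial.transform import Rotation as R
print(R.from_rotvec(get_obs()['orientation']).as_matrix())
E
```

```text
post [0.43807397 0.25083625] [np.float64(-17.726832854909517), np.float64(-15.007511271032472), np.float64(75.63669315089867)] [0.02832567 0.02761134 0.02992999 0.0289838 ]
screwdir -17.594854311263887 0.032149071349576175
well [0.55676931 0.04568739] [np.float64(-18.339605094644142), np.float64(-17.82597358556064), np.float64(72.0991167619383), np.float64(73.26917695344905)] [0.06415422 0.06404908 0.06283253 0.06463594]
hole [0.55962916 0.05142629] [0.00285985 0.00573889]
sign [ 0.49872404 -0.27543576] 89.89018011157015 0.11030545762252411
scene proj post top [373.04915691 126.25691377] sign ends [array([189.98338271, 232.08719203]), array([132.90793215, 255.39461695])] well [324.68173768 241.1091259 ]
post [0.43751136 0.25671016 0.22      ]
signL [ 0.49843442 -0.32439722  0.19      ]
signR [ 0.49892114 -0.21750121  0.19      ]
jy [ 0.42051641 -0.01455822  0.085     ]
jr [0.59849627 0.22841324 0.075     ]
bowl [0.75396114 0.02809397 0.045     ]
jg [ 0.76054623 -0.17327591  0.07      ]
pot [ 0.69899438 -0.33193675  0.075     ]
burner [ 0.60919306 -0.22105105  0.084     ]
[[ 3.62369062e-01  9.32034561e-01 -4.89435199e-04]
 [ 9.32033244e-01 -3.62369375e-01 -1.57084042e-03]
 [-1.64143389e-03  1.13054092e-04 -9.99998646e-01]]
```

Call:
send_rows([
  {"dp": [0.02, -0.04, 0.01], "rot": [0, 0, 0.015], "grip": 0.085},
  {"dp": [0.02, -0.04, 0.01], "rot": [0, 0, 0.015], "grip": 0.085},
  {"dp": [0.02, -0.04, 0.01], "rot": [0, 0, 0.015], "grip": 0.085},
  {"dp": [0.02, -0.04, 0.01], "rot": [0, 0, 0.015], "grip": 0.085},
  {"dp": [0.02, -0.04, 0.01], "rot": [0, 0, 0.015], "grip": 0.085},
  {"dp": [0.02, -0.04, 0.01], "rot": [0, 0, 0.015], "grip": 0.085},
  {"dp": [0.02, -0.04, 0.01], "rot": [0, 0, 0], "grip": 0.085},
  {"dp": [0.02, -0.04, 0], "rot": [0, 0, 0], "grip": 0.085},
], grip_force=40)

```text
clock: 1.1
tcp_pos: [0.4039, 0.2993, 0.2983]
orientation: [2.498, 1.9, -0.011]
contact_force: [-0.0, 0.7, -0.9]
grip_width: 0.0853
```

Call:
send_rows([
  {"dp": [0.034, -0.048, 0], "rot": [0, 0, 0], "grip": 0.085},
  {"dp": [0, 0, 0], "rot": [0, 0, 0], "grip": 0.085},
])

```text
clock: 1.35
tcp_pos: [0.4401, 0.2457, 0.2982]
orientation: [2.504, 1.891, -0.012]
contact_force: [-0.0, -0.0, 0.4]
grip_width: 0.0851
```

```bash
python3 - <<'E'
from h import *
d=grab('wrist','w1'); o=get_obs(); print(o['tcp_pos'],o['orientation'],d['fx'],-d['R'].T@d['t'],proj(d,[.438,.252,.22]),proj(d,[*o['tcp_pos'][:2],.22]))
im=d['img']; hsv=cv2.cvtColor(im,cv2.COLOR_RGB2HSV); g=cv2.inRange(hsv,(60,80,20),(95,255,255))
c=max(cv2.findContours(g,0,1)[0],key=cv2.contourArea); print(cv2.approxPolyDP(c,6,True)[:,0].tolist())
E
```

```text
[0.4385356  0.24839147 0.29807969] [ 2.50081529  1.89693912 -0.01188355] 376.3835304266983 [0.36684816 0.26740157 0.44091118] [332.55715947 243.69739408] [327.16509548 245.99126255]
[[320, 180], [311, 257], [353, 262], [359, 220], [346, 184]]
```

View pics/w1.png

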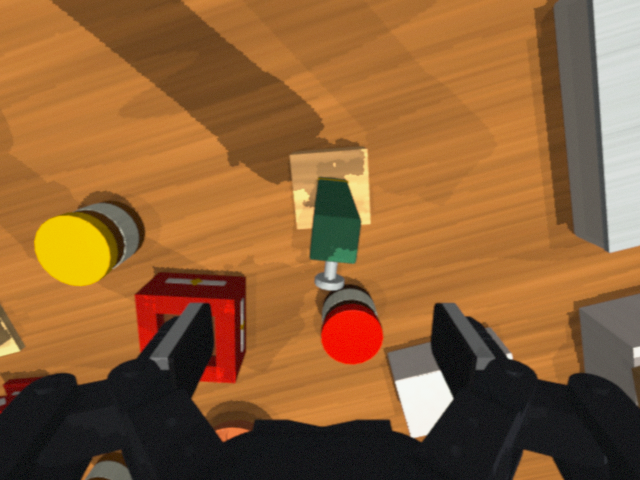

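The wrist view shows the post top square at about (334,238), with corners (359,220), (353,262) and (311,257). The screw points down the image, and the red jar's lid is just beyond it at (352,335).

```bash
python3 - <<'E'
from h import *
d=load('w1')
Q=np.array([plane(d,*p,.22)[:2] for p in [(316,213.5),(359,220),(353,262),(311,257)]]); print(Q.mean(0),np.linalg.norm(Q-np.roll(Q,1,0),axis=1))
a=lambda v:np.degrees(np.arctan2(v[1],v[0])); print(a(Q[2]-Q[1]),a(Q[3]-Q[0]),a(Q[1]-Q[0]),a(Q[2]-Q[3]))
from scipy.spatial.transform import Rotation as R
o=get_obs(); M=R.from_rotvec(o['orientation']).as_matrix(); print(M,a(M[:2,0]),o['tcp_pos'])
E
```

```text
[0.43512469 0.2541858 ] [0.02810742 0.02632346 0.0273444  0.02650298]
-22.133368885772718 -22.544011906302273 65.39019676766941 67.0556834221064
[[ 0.26953008  0.96298194 -0.00439604]
 [ 0.96296143 -0.26955508 -0.0067335 ]
 [-0.00766921 -0.00241833 -0.99996767]] 74.3632228121018 [0.4385356  0.24839147 0.29807969]
```

Call:
send_rows([
  {"dp": [-0.002, 0.004, -0.03], "rot": [0.0067, -0.0044, -0.06], "grip": 0.085},
  {"dp": [0, 0, -0.04], "rot": [0, 0, 0], "grip": 0.085},
  {"dp": [0, 0, -0.04], "rot": [0, 0, 0], "grip": 0.085},
  {"dp": [0, 0, -0.012], "rot": [0, 0, 0], "grip": 0.085},
  {"dp": [0, 0, 0], "rot": [0, 0, 0], "grip": 0.085},
])

```text
clock: 2.02
tcp_pos: [0.433, 0.259, 0.1735]
orientation: [-2.55, -1.83, -0.002]
contact_force: [-0.1, 0.2, 0.9]
grip_width: 0.0848
```

```bash
cat > st.py <<'E'
from h import *
from scipy.spatial.transform import Rotation as R
o=get_obs(); M=R.from_rotvec(o['orientation']).as_matrix()
print(round(o['clock'],2),o['tcp_pos'].round(4),'jaw',np.degrees(np.arctan2(M[1,0],M[0,0])).round(2),'z',M[:,2].round(4),'F',o['contact_force'].round(1),'g',round(o['grip_width'],4),'q',o['joints'].round(2))
E
python3 st.py
```

```text
2.02 [0.433  0.259  0.1735] jaw 71.33 z [-8.0e-04  3.7e-03 -1.0e+00] F [-0.1  0.2  0.9] g 0.0848 q [-0.81  0.27  0.18  2.03 -0.07  0.85  0.65]
```

Call:
send_rows([
  {"dp": [0.003, -0.006, 0.002], "rot": [0, 0, 0], "grip": 0.085},
  {"dp": [0, 0, 0], "rot": [0, 0, 0], "grip": 0.06},
  {"dp": [0, 0, 0], "rot": [0, 0, 0], "grip": 0.04},
  {"dp": [0, 0, 0], "rot": [0, 0, 0], "grip": 0.02},
  {"dp": [0, 0, 0], "rot": [0, 0, 0], "grip": 0.02},
  {"dp": [0, 0, 0], "rot": [0, 0, 0], "grip": 0.02},
], grip_force=60)

```text
clock: 2.78
tcp_pos: [0.4384, 0.2544, 0.1799]
orientation: [-2.549, -1.829, -0.014]
contact_force: [-0.5, 0.0, -0.1]
grip_width: 0.0296
```

```bash
python3 st.py
```

```text
2.77 [0.4384 0.2544 0.1799] jaw 71.34 z [ 0.0049  0.0085 -1.    ] F [-0.5  0.  -0.1] g 0.0296 q [-0.8   0.26  0.19  2.02 -0.07  0.86  0.66]
```

Call:
send_rows([
  {"dp": [0, 0, 0.03], "rot": [0, 0, 0], "grip": 0.02},
  {"dp": [0, 0, 0.03], "rot": [0, 0, 0], "grip": 0.02},
  {"dp": [0.02, -0.033, 0.02], "rot": [0, 0, 0], "grip": 0.02},
  {"dp": [0.02, -0.033, 0.01], "rot": [0, 0, 0], "grip": 0.02},
  {"dp": [0.02, -0.033, 0], "rot": [0, 0, 0], "grip": 0.02},
  {"dp": [0.02, -0.033, 0], "rot": [0, 0, 0], "grip": 0.02},
  {"dp": [0.02, -0.033, 0], "rot": [0, 0, 0], "grip": 0.02},
  {"dp": [0.0, 0, 0], "rot": [0, 0, 0], "grip": 0.02},
])

```text
clock: 3.78
tcp_pos: [0.5375, 0.0842, 0.2694]
orientation: [-2.545, -1.834, -0.004]
contact_force: [0.2, -0.5, -2.0]
grip_width: 0.0299
```

```bash
python3 st.py
```

```text
3.77 [0.5375 0.0842 0.2694] jaw 71.57 z [-6.0e-04  5.2e-03 -1.0e+00] F [ 0.2 -0.5 -2. ] g 0.0299 q [-0.55  0.23  0.33  1.84 -0.09  1.08  1.07]
```

Call:
send_rows([
  {"dp": [0.014, -0.021, 0], "rot": [0, 0, 0], "grip": 0.02},
  {"dp": [0.006, -0.009, -0.005], "rot": [0, 0, 0], "grip": 0.02},
  {"dp": [0, 0, 0], "rot": [0, 0, 0], "grip": 0.02},
  {"dp": [0, 0, 0], "rot": [0, 0, 0], "grip": 0.02},
])

```text
clock: 4.28
tcp_pos: [0.5556, 0.0571, 0.2621]
orientation: [-2.539, -1.836, 0.001]
contact_force: [0.3, -0.1, -2.5]
grip_width: 0.0296
```

```bash
python3 st.py; python3 - <<'E'
from h import *
s=grab('scene','s2');w=grab('wrist','w2')
A=s['img'][100:290,250:400]; A=cv2.resize(A,None,fx=3,fy=3,interpolation=cv2.INTER_CUBIC)
B=cv2.resize(w['img'][200:480,200:440],None,fx=1.45,fy=2,interpolation=cv2.INTER_CUBIC)
o=np.zeros((600,800,3),np.uint8); o[:570,:450]=A; o[:560,450:798]=B; cv2.imwrite('pics/c2.png',o[:,:,::-1])
E
python3 st.py
```

```text
4.28 [0.5556 0.0571 0.2621] jaw 71.76 z [-0.0055  0.0066 -1.    ] F [ 0.3 -0.1 -2.5] g 0.0296 q [-0.5   0.26  0.35  1.82 -0.11  1.08  1.15]
4.38 [0.5556 0.0571 0.2623] jaw 71.78 z [-0.0052  0.0066 -1.    ] F [-0.6  0.2 -1.1] g 0.0297 q [-0.5   0.26  0.35  1.82 -0.11  1.08  1.15]
```

View pics/c2.png

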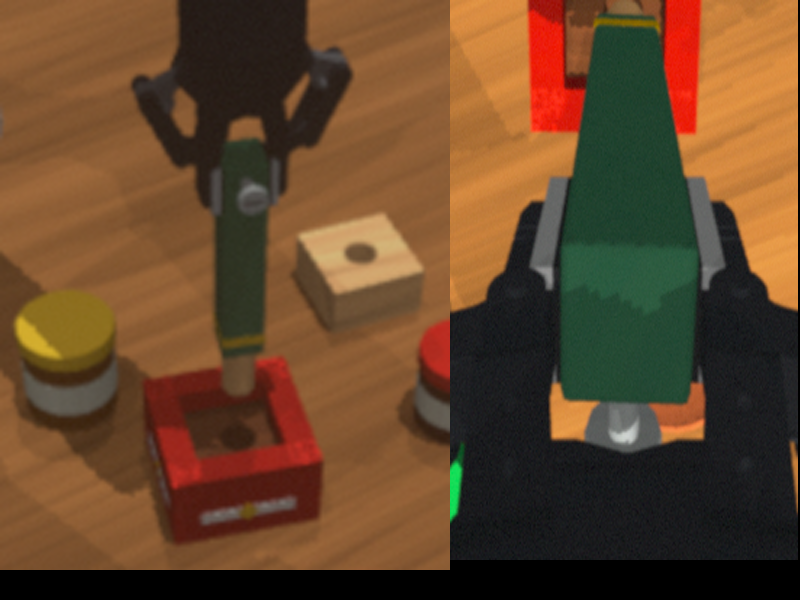

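The scene crop shows the foot hovering just behind the well, foot end at (238,388). The hole is a dark ellipse at (240,436), and the bar is held squarely between the pads.

```bash
python3 - <<'E'
from h import *
s=load('s2'); p=lambda u,v,z:plane(s,250+u/3,100+v/3,z)[:2].round(4)
for z in(.09,.096): print('foot',z,p(238,388,z))
print('hole',p(240,436,.045)); W=np.array([p(u,v,.065) for u,v in((180,410),(268,388),(289,452),(196,475))]); print('well',W.mean(0),np.linalg.norm(W-np.roll(W,1,0),axis=1))
print('bartop',p(244,148,.262+.044),'yellow band lower', p(240,352,.09+.045))
print(proj(s,[.5556,.0571,.093])*3-[750,300])
E
```

```text
foot 0.09 [0.5524 0.0605]
foot 0.096 [0.5573 0.0572]
hole [0.5582 0.0589]
well [0.5665  0.04755] [0.06488336 0.06915273 0.06597613 0.07006925]
bartop [0.5555 0.061 ] yellow band lower [0.5604 0.0565]
[236.54737129 389.54915684]
```

Call:
send_rows([
  {"dp": [0.003, -0.004, 0], "rot": [-0.006, -0.005, 0], "grip": 0.02},
  {"dp": [0, 0, -0.015], "rot": [0, 0, 0], "grip": 0.02},
  {"dp": [0, 0, -0.015], "rot": [0, 0, 0], "grip": 0.02},
  {"dp": [0, 0, -0.006], "rot": [0, 0, 0], "grip": 0.02},
])

```text
clock: 4.88
tcp_pos: [0.5583, 0.0541, 0.2239]
orientation: [-2.543, -1.844, -0.001]
contact_force: [-0.4, 0.6, -1.8]
grip_width: 0.0296
```

```bash
python3 st.py
```

```text
4.88 [0.5583 0.0541 0.2239] jaw 71.89 z [ 3.e-04  8.e-04 -1.e+00] F [-0.4  0.6 -1.8] g 0.0296 q [-0.49  0.3   0.34  1.86 -0.12  1.    1.16]
```

Good tilt. I'll ease down to contact.

Call:
send_rows([
  {"dp": [0, 0, -0.005], "rot": [0, 0, 0], "grip": 0.02},
  {"dp": [0, 0, -0.005], "rot": [0, 0, 0], "grip": 0.02},
  {"dp": [0, 0, -0.004], "rot": [0, 0, 0], "grip": 0.02},
])

```text
clock: 5.25
tcp_pos: [0.5585, 0.0542, 0.2087]
orientation: [-2.543, -1.844, -0.001]
contact_force: [0.1, 1.0, -1.9]
grip_width: 0.0296
```

```bash
python3 st.py
```

```text
5.25 [0.5585 0.0542 0.2087] jaw 71.88 z [ 3.e-04  8.e-04 -1.e+00] F [ 0.1  1.  -1.9] g 0.0296 q [-0.48  0.32  0.34  1.87 -0.13  0.97  1.17]
```

Call:
send_rows([
  {"dp": [0, 0, -0.004], "rot": [0, 0, 0], "grip": 0.02},
  {"dp": [0, 0, -0.004], "rot": [0, 0, 0], "grip": 0.02},
])

```text
clock: 5.5
tcp_pos: [0.5587, 0.0542, 0.2005]
orientation: [-2.543, -1.844, -0.002]
contact_force: [0.0, -0.7, -2.3]
grip_width: 0.0297
```

```bash
python3 st.py
```

```text
5.5 [0.5587 0.0542 0.2005] jaw 71.88 z [ 8.e-04  9.e-04 -1.e+00] F [ 0.  -0.7 -2.3] g 0.0297 q [-0.48  0.33  0.34  1.88 -0.13  0.95  1.17]
```

Still free, so the foot is probably entering the hole.

Call:
send_rows([
  {"dp": [0, 0, -0.004], "rot": [0, 0, 0], "grip": 0.02},
  {"dp": [0, 0, -0.004], "rot": [0, 0, 0], "grip": 0.02},
  {"dp": [0, 0, -0.004], "rot": [0, 0, 0], "grip": 0.02},
])

```text
clock: 5.88
tcp_pos: [0.5587, 0.0542, 0.1877]
orientation: [-2.543, -1.844, -0.002]
contact_force: [-0.7, 0.5, -1.5]
grip_width: 0.0297
```

```bash
python3 st.py
```

```text
5.88 [0.5587 0.0542 0.1877] jaw 71.88 z [ 8.e-04  1.e-03 -1.e+00] F [-0.7  0.5 -1.5] g 0.0297 q [-0.47  0.35  0.33  1.89 -0.14  0.92  1.18]
```

Call:
send_rows([
  {"dp": [0, 0, -0.004], "rot": [0, 0, 0], "grip": 0.02},
  {"dp": [0, 0, -0.004], "rot": [0, 0, 0], "grip": 0.02},
])

```text
clock: 6.12
tcp_pos: [0.5587, 0.0542, 0.1791]
orientation: [-2.543, -1.844, -0.002]
contact_force: [0.5, 0.2, -1.4]
grip_width: 0.0295
```

```bash
python3 st.py
```

```text
6.12 [0.5587 0.0542 0.1791] jaw 71.88 z [ 9.e-04  1.e-03 -1.e+00] F [ 0.5  0.2 -1.4] g 0.0295 q [-0.47  0.36  0.33  1.9  -0.15  0.9   1.19]
```

Call:
send_rows([
  {"dp": [0, 0, -0.003], "rot": [0, 0, 0], "grip": 0.02},
  {"dp": [0, 0, -0.003], "rot": [0, 0, 0], "grip": 0.02},
])

```text
clock: 6.38
tcp_pos: [0.5604, 0.0542, 0.1747]
orientation: [2.543, 1.843, 0.007]
contact_force: [-3.2, -1.4, 25.5]
grip_width: 0.0298
```

```bash
python3 st.py
```

```text
6.38 [0.5604 0.0542 0.1747] jaw 71.87 z [ 0.0042  0.0017 -1.    ] F [-3.2 -1.4 25.5] g 0.0298 q [-0.47  0.36  0.33  1.9  -0.15  0.89  1.19]
```

Call:
send_rows([
  {"dp": [0, 0, 0.001], "rot": [0, 0, 0], "grip": 0.045},
  {"dp": [0, 0, 0], "rot": [0, 0, 0], "grip": 0.085},
  {"dp": [0, 0, 0], "rot": [0, 0, 0], "grip": 0.085},
  {"dp": [0, 0, 0], "rot": [0, 0, 0], "grip": 0.085},
  {"dp": [0, 0, 0.03], "rot": [0, 0, 0], "grip": 0.085},
  {"dp": [0, 0, 0.04], "rot": [0, 0, 0], "grip": 0.085},
  {"dp": [0, 0, 0.04], "rot": [0, 0, 0], "grip": 0.085},
  {"dp": [0, 0, 0.02], "rot": [0, 0, 0], "grip": 0.085},
])

```text
clock: 7.38
tcp_pos: [0.5585, 0.0538, 0.3073]
orientation: [-2.543, -1.843, 0.001]
contact_force: [0.3, -0.2, -0.4]
grip_width: 0.0847
```

```bash
python3 st.py; python3 - <<'E'
from h import *
s=grab('scene','s3');t=grab('top','t3')
E
```

```text
7.38 [0.5585 0.0538 0.3073] jaw 71.87 z [-5.e-04  1.e-04 -1.e+00] F [ 0.3 -0.2 -0.4] g 0.0847 q [-0.51  0.23  0.36  1.76 -0.09  1.17  1.13]
```

Call:
send_rows([
  {"dp": [-0.0085, -0.045, 0], "rot": [0, 0, -0.17], "grip": 0.085},
  {"dp": [-0.0085, -0.045, 0], "rot": [0, 0, -0.17], "grip": 0.085},
  {"dp": [-0.0085, -0.045, 0], "rot": [0, 0, -0.17], "grip": 0.085},
  {"dp": [-0.0085, -0.045, 0], "rot": [0, 0, -0.17], "grip": 0.085},
  {"dp": [-0.0085, -0.045, 0], "rot": [0, 0, -0.17], "grip": 0.085},
  {"dp": [-0.0085, -0.045, 0], "rot": [0, 0, -0.17], "grip": 0.085},
  {"dp": [-0.0085, -0.045, 0], "rot": [0, 0, -0.17], "grip": 0.085},
  {"dp": [0, 0, 0], "rot": [0, 0, 0], "grip": 0.085},
])

```text
clock: 8.48
tcp_pos: [0.4918, -0.2678, 0.298]
orientation: [-3.138, -0.044, 0.013]
contact_force: [0.3, 0.9, -0.3]
grip_width: 0.0848
```

```bash
python3 st.py; python3 - <<'E'
from h import *
w=grab('wrist','w3'); t=grab('top','t4')
A=cv2.resize(t['img'][225:315,250:350],None,fx=4,fy=4,interpolation=cv2.INTER_CUBIC)
o=np.zeros((480,800,3),np.uint8); o[:360,:400]=A; o[:,400:]=w['img'][:,100:500]; cv2.imwrite('pics/c3.png',o[:,:,::-1])
print(proj(w,[.4987,-.273,.19]))
E
```

```text
8.47 [ 0.4918 -0.2678  0.298 ] jaw 1.62 z [-0.0082  0.0027 -1.    ] F [ 0.3  0.9 -0.3] g 0.0848 q [-0.19  0.27  0.72  1.78 -0.19  1.17  0.61]
[334.78432701 241.4071684 ]
```

View pics/c3.png

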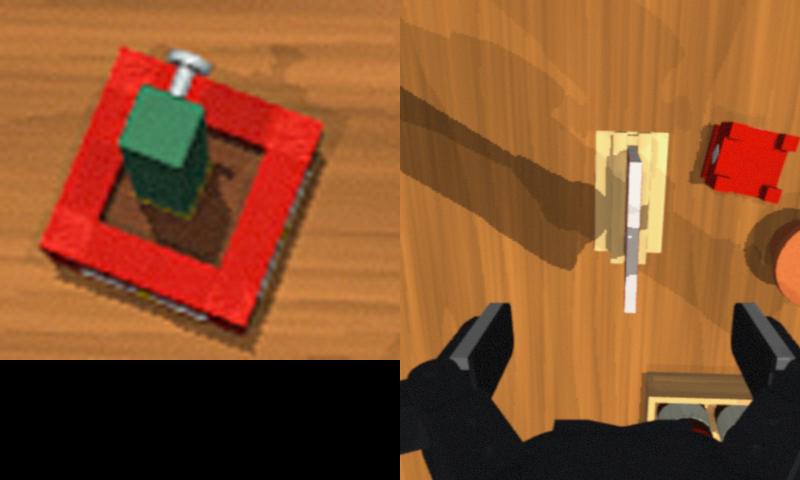

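The wrist view shows the sign's top edge from (335,161) to (330,312), nearly square to the jaws. In the top view the post is planted, with its top square at crop (164,125) and the screw at (185,75).

```bash
python3 - <<'E'
from h import *
w=load('w3'); t=load('t4'); ang=lambda v:np.degrees(np.arctan2(v[1],v[0]))
E=[plane(w,u,v,.19)[:2] for u,v in((335,161),(330.5,312))]; print('sign',E,(E[0]+E[1])/2,ang(E[1]-E[0]),ang(E[0]-E[1]),np.linalg.norm(E[0]-E[1]))
P=np.array([plane(t,250+u/4,225+v/4,.215)[:2] for u,v in((146,85),(205,104),(183,166),(122,147))]); print('posttop',P.mean(0),ang(P[0]-P[3]),ang(P[1]-P[2]),ang(P[0]-P[1]),ang(P[3]-P[2]),np.linalg.norm(P-np.roll(P,1,0),axis=1))
h=plane(t,250+188/4,225+63/4,.203)[:2]; print('head',h,ang(h-P.mean(0)),np.linalg.norm(h-P.mean(0)))
E
```

```text
sign [array([ 0.49674735, -0.21762499]), array([ 0.49760163, -0.32807119])] [ 0.49717449 -0.27284809] -89.55683979936555 90.44316020063447 0.11044949683261118
posttop [0.55860493 0.05108621] -17.92940126545991 -16.65764818906154 74.22273330588686 74.8841451539637 [0.02913651 0.02699765 0.02880016 0.02765114]
head [0.58921981 0.04238666] -15.863073955741333 0.0318269227819094
```

Call:
send_rows([
  {"dp": [0.0057, -0.005, -0.03], "rot": [-0.003, -0.008, -0.025], "grip": 0.085},
  {"dp": [0, 0, -0.04], "rot": [0, 0, 0], "grip": 0.085},
  {"dp": [0, 0, -0.03], "rot": [0, 0, 0], "grip": 0.085},
  {"dp": [0, 0, 0], "rot": [0, 0, 0], "grip": 0.085},
])

```text
clock: 9.07
tcp_pos: [0.5019, -0.261, 0.1931]
orientation: [-3.135, -0.041, 0.001]
contact_force: [-0.9, -0.2, -1.0]
grip_width: 0.085
```

```bash
python3 st.py
```

```text
9.07 [ 0.5019 -0.261   0.1931] jaw 1.49 z [-6.0e-04  5.9e-03 -1.0e+00] F [-0.9 -0.2 -1. ] g 0.085 q [-0.14  0.4   0.66  1.89 -0.3   0.96  0.68]
```

Call:
send_rows([
  {"dp": [-0.004, -0.012, -0.01], "rot": [-0.006, -0.0006, -0.022], "grip": 0.085},
  {"dp": [0, 0, -0.015], "rot": [0, 0, 0], "grip": 0.085},
  {"dp": [0, 0, -0.007], "rot": [0, 0, 0], "grip": 0.085},
  {"dp": [0, 0, 0], "rot": [0, 0, 0], "grip": 0.085},
])

```text
clock: 9.57
tcp_pos: [0.4997, -0.2733, 0.1615]
orientation: [3.14, 0.009, 0.006]
contact_force: [-0.4, 0.7, 0.2]
grip_width: 0.0851
```

```bash
python3 st.py
```

```text
9.57 [ 0.4997 -0.2733  0.1615] jaw 0.32 z [ 0.004  -0.0012 -1.    ] F [-0.4  0.7  0.2] g 0.0851 q [-0.1   0.44  0.64  1.92 -0.34  0.89  0.72]
```

Call:
send_rows([
  {"dp": [-0.002, 0, -0.002], "rot": [0.001, 0.004, 0], "grip": 0.04},
  {"dp": [0, 0, 0], "rot": [0, 0, 0], "grip": 0.02},
  {"dp": [0, 0, 0], "rot": [0, 0, 0], "grip": 0.0},
  {"dp": [0, 0, 0], "rot": [0, 0, 0], "grip": 0.0},
  {"dp": [0, 0, 0], "rot": [0, 0, 0], "grip": 0.0},
  {"dp": [0, 0, 0], "rot": [0, 0, 0], "grip": 0.0},
])

```text
clock: 10.32
tcp_pos: [0.4983, -0.2736, 0.1606]
orientation: [3.141, 0.009, 0.003]
contact_force: [-0.2, 0.1, -0.7]
grip_width: 0.0071
```

```bash
python3 st.py
```

```text
10.32 [ 0.4983 -0.2736  0.1606] jaw 0.33 z [ 2.e-03 -6.e-04 -1.e+00] F [-0.2  0.1 -0.7] g 0.0071 q [-0.1   0.44  0.64  1.92 -0.34  0.89  0.72]
```

Call:
send_rows([
  {"dp": [0, 0, 0.02], "rot": [0, 0, 0], "grip": 0.0},
  {"dp": [0, 0, 0.035], "rot": [0, 0, 0], "grip": 0.0},
  {"dp": [0, 0, 0.035], "rot": [0, 0, 0], "grip": 0.0},
  {"dp": [0.01, 0.01, 0.02], "rot": [0, 0, 0], "grip": 0.0},
  {"dp": [0.017, 0.036, 0], "rot": [0, 0, -0.05], "grip": 0.0},
  {"dp": [0.017, 0.036, 0], "rot": [0, 0, -0.05], "grip": 0.0},
  {"dp": [0.017, 0.036, 0], "rot": [0, 0, -0.05], "grip": 0.0},
  {"dp": [0.017, 0.036, 0], "rot": [0, 0, -0.05], "grip": 0.0},
  {"dp": [0.017, 0.036, 0], "rot": [0, 0, -0.05], "grip": 0.0},
  {"dp": [0.01, 0.02, 0], "rot": [0, 0, -0.05], "grip": 0.0},
  {"dp": [0, 0, 0], "rot": [0, 0, 0], "grip": 0.0},
])

```text
clock: 11.7
tcp_pos: [0.6026, -0.0559, 0.2717]
orientation: [-3.105, 0.478, 0.004]
contact_force: [1.1, 0.2, -0.9]
grip_width: 0.0068
```

```bash
python3 st.py
```

```text
11.7 [ 0.6026 -0.0559  0.2717] jaw -17.5 z [-2.6e-03  9.0e-04 -1.0e+00] F [ 1.1  0.2 -0.9] g 0.0068 q [-0.54  0.39  0.71  1.72 -0.27  1.14 -0.06]
```

Call:
send_rows([
  {"dp": [0.012, 0.03, -0.002], "rot": [0, 0, 0], "grip": 0.0},
  {"dp": [0.012, 0.03, -0.002], "rot": [0, 0, 0], "grip": 0.0},
  {"dp": [0.005, 0.019, -0.001], "rot": [0, 0, 0], "grip": 0.0},
  {"dp": [0, 0, 0], "rot": [0, 0, 0], "grip": 0.0},
  {"dp": [0, 0, 0], "rot": [0, 0, 0], "grip": 0.0},
])

```text
clock: 12.32
tcp_pos: [0.6292, 0.016, 0.2666]
orientation: [3.1, -0.487, -0.007]
contact_force: [0.8, -0.4, -0.1]
grip_width: 0.0069
```

```bash
python3 st.py; python3 - <<'E'
from h import *
s=grab('scene','s5');t=grab('top','t5');w=grab('wrist','w5')
k=lambda i,b,f:cv2.resize(i['img'][b[1]:b[3],b[0]:b[2]],None,fx=f,fy=f,interpolation=cv2.INTER_CUBIC)
o=np.zeros((600,800,3),np.uint8); a=k(s,(270,110,380,260),4); o[:600,:440]=a
b=k(t,(240,190,340,290),3.5); o[:350,445:795]=b
c=k(w,(200,200,440,360),1.45); o[355:355+c.shape[0],445:445+c.shape[1]]=c
cv2.imwrite('pics/c5.png',o[:,:,::-1])
E
python3 st.py
```

```text
12.32 [0.6292 0.016  0.2666] jaw -17.84 z [-0.0047 -0.0028 -1.    ] F [ 0.8 -0.4 -0.1] g 0.0069 q [-0.62  0.44  0.68  1.66 -0.29  1.15 -0.17]
12.47 [0.6295 0.0166 0.2667] jaw -17.84 z [-0.0043 -0.0021 -1.    ] F [ 0.5  0.1 -1.7] g 0.007 q [-0.62  0.44  0.68  1.66 -0.29  1.15 -0.17]
```

View pics/c5.png

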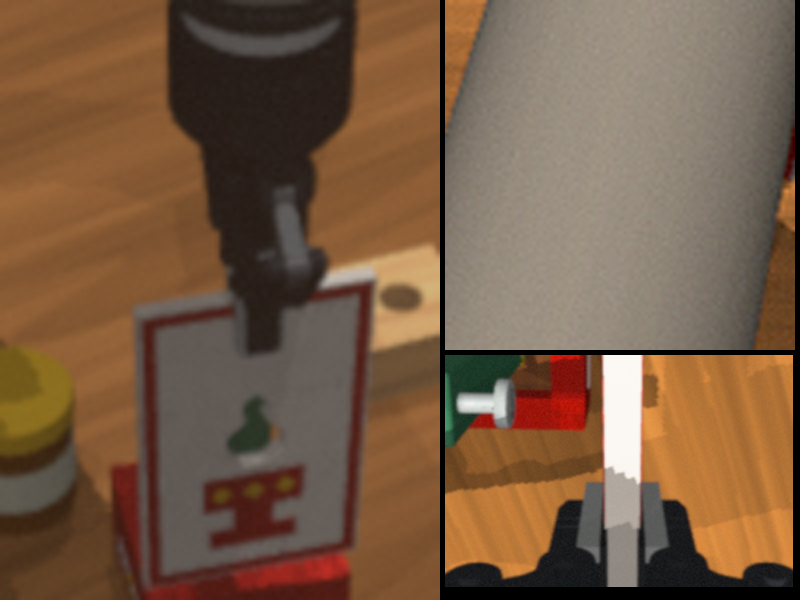

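The wrist crop shows the screw shaft and head left of the sign, head at crop (507,403) and axis roughly level in the image. The scene view shows the sign upright and square, with the green post visible through the keyhole at (250,425).

```bash
python3 - <<'E'
from h import *
from scipy.spatial.transform import Rotation as R
w=load('w5'); o=get_obs(); tcp=o['tcp_pos']; M=R.from_rotvec(o['orientation']).as_matrix()
n=np.array([np.cos(np.radians(-17.84)),np.sin(np.radians(-17.84))]); l=np.array([-n[1],n[0]])
g=cv2.cvtColor(w['img'],cv2.COLOR_RGB2GRAY)
p=lambda u,v,z:plane(w,200+(u-445)/1.45,200+(v-355)/1.45,z)[:2]
for nm,q in(('shaft base',p(463,402.5,.203)),('shaft end',p(492,402.5,.203)),('head',p(507,403,.203)),('proj tcp check',tcp[:2])):
    print(nm,q.round(4),'n',((q-tcp[:2])@n).round(4),'lat',((q-tcp[:2])@l).round(4))
col=w['img'][:,int(200+(622-445)/1.45)]; print('col',int(200+177/1.45),[(i,int(v)) for i,v in enumerate(col.min(1)) if i%8==0 and i<330])
mask=(w['img'].min(2)>200).astype(np.uint8); c=max(cv2.findContours(mask,0,1)[0],key=cv2.contourArea); print(cv2.boundingRect(c),cv2.minAreaRect(c))
top=tcp[2]-.1506+.18
x,y,ww,hh=cv2.boundingRect(c)
# far end of sign from row y at z=top
q=plane(w,x+ww/2,y,top)[:2]; print('sign far end',q,'n',(q-tcp[:2])@n,'lat',(q-tcp[:2])@l)
E
```

```text
shaft base [0.5724 0.0485] n -0.0641 lat 0.0129
shaft end [0.5833 0.045 ] n -0.0527 lat 0.0129
head [0.5888 0.043 ] n -0.0468 lat 0.0127
proj tcp check [0.6295 0.0166] n 0.0 lat 0.0
col 322 [(0, 61), (8, 58), (16, 60), (24, 61), (32, 58), (40, 60), (48, 63), (56, 58), (64, 63), (72, 56), (80, 49), (88, 52), (96, 55), (104, 59), (112, 62), (120, 56), (128, 57), (136, 64), (144, 63), (152, 113), (160, 116), (168, 115), (176, 117), (184, 115), (192, 245), (200, 245), (208, 243), (216, 243), (224, 243), (232, 243), (240, 243), (248, 243), (256, 243), (264, 243), (272, 241), (280, 218), (288, 160), (296, 159), (304, 162), (312, 160), (320, 132), (328, 128)]
(309, 190, 26, 98) ((321.5, 238.5), (97.0, 25.0), 90.0)
sign far end [0.6451466  0.06888674] n -0.0010963462601831613 lat 0.05457941862534555
```

Call:
send_rows([
  {"dp": [0.004, 0.012, -0.002], "rot": [0.002, -0.004, 0.006], "grip": 0.0},
  {"dp": [0, 0, 0], "rot": [0, 0, 0], "grip": 0.0},
  {"dp": [0, 0, 0], "rot": [0, 0, 0], "grip": 0.0},
])

```text
clock: 12.85
tcp_pos: [0.6336, 0.0286, 0.2647]
orientation: [-3.105, 0.479, -0.0]
contact_force: [-0.7, 0.0, -0.9]
grip_width: 0.007
```

```bash
cat >> st.py <<'E'
n=np.array([np.cos(np.radians(-17.5)),np.sin(np.radians(-17.5))]); l=np.array([-n[1],n[0]])
e=o['tcp_pos'][:2]-(np.array([.6295,.0166])+.0128*np.array([.306,.952])) # on-axis reference, n=0
print('n',(e@n).round(4),'lat err',(e@l).round(4),'hole z err',(o['tcp_pos'][2]-.0616-.203).round(4))
E
python3 st.py
```

```text
12.85 [0.6336 0.0286 0.2647] jaw -17.53 z [ 2.e-04  1.e-04 -1.e+00] F [-0.7  0.  -0.9] g 0.007 q [-0.63  0.44  0.68  1.66 -0.3   1.15 -0.18]
n 0.0002 lat err -0.0002 hole z err 0.0001
```

Call:
send_rows([
  {"dp": [-0.0165, 0.0052, 0], "rot": [0, 0, 0], "grip": 0.0},
  {"dp": [-0.0145, 0.0046, 0], "rot": [0, 0, 0], "grip": 0.0},
  {"dp": [0, 0, 0], "rot": [0, 0, 0], "grip": 0.0},
])

```text
clock: 13.22
tcp_pos: [0.6017, 0.0383, 0.2647]
orientation: [3.105, -0.479, 0.001]
contact_force: [-0.6, 0.4, -1.3]
grip_width: 0.0068
```

```bash
python3 st.py
```

```text
13.22 [0.6017 0.0383 0.2647] jaw -17.55 z [ 4.e-04 -3.e-04 -1.e+00] F [-0.6  0.4 -1.3] g 0.0068 q [-0.69  0.38  0.69  1.73 -0.27  1.12 -0.22]
n -0.0331 lat err -0.0005 hole z err 0.0001
```

Aligned to 0.5 mm. I'll pass over the head in small steps.

Call:
send_rows([
  {"dp": [-0.006, 0.0021, 0], "rot": [0, 0, 0], "grip": 0.0},
  {"dp": [-0.006, 0.002, 0], "rot": [0, 0, 0], "grip": 0.0},
  {"dp": [0, 0, 0], "rot": [0, 0, 0], "grip": 0.0},
])

```text
clock: 13.6
tcp_pos: [0.5896, 0.0424, 0.265]
orientation: [3.105, -0.479, 0.002]
contact_force: [1.1, 0.1, -1.2]
grip_width: 0.0071
```

```bash
python3 st.py
```

```text
13.6 [0.5896 0.0424 0.265 ] jaw -17.56 z [ 1.5e-03 -5.0e-04 -1.0e+00] F [ 1.1  0.1 -1.2] g 0.0071 q [-0.71  0.36  0.69  1.76 -0.25  1.11 -0.24]
n -0.0459 lat err -0.0002 hole z err 0.0004
```

Call:
send_rows([
  {"dp": [-0.005, 0.0016, 0], "rot": [0, -0.001, 0], "grip": 0.0},
  {"dp": [-0.0045, 0.0014, 0], "rot": [0, 0, 0], "grip": 0.0},
  {"dp": [0, 0, 0], "rot": [0, 0, 0], "grip": 0.0},
])

```text
clock: 13.98
tcp_pos: [0.5796, 0.0455, 0.265]
orientation: [3.105, -0.48, 0.004]
contact_force: [-0.4, -0.4, -0.1]
grip_width: 0.007
```

```bash
python3 st.py
```

```text
13.97 [0.5796 0.0455 0.265 ] jaw -17.57 z [ 2.7e-03 -6.0e-04 -1.0e+00] F [-0.4 -0.4 -0.1] g 0.007 q [-0.73  0.34  0.69  1.78 -0.24  1.1  -0.26]
n -0.0564 lat err -0.0003 hole z err 0.0004
```

Call:
send_rows([
  {"dp": [0, 0, -0.007], "rot": [0, -0.002, 0], "grip": 0.0},
  {"dp": [0, 0, -0.007], "rot": [0, 0, 0], "grip": 0.0},
  {"dp": [0, 0, -0.006], "rot": [0, 0, 0], "grip": 0.0},
  {"dp": [0, 0, 0], "rot": [0, 0, 0], "grip": 0.0},
])

```text
clock: 14.48
tcp_pos: [0.5795, 0.0454, 0.2431]
orientation: [3.104, -0.48, 0.007]
contact_force: [-0.7, -0.6, -1.1]
grip_width: 0.0065
```

```bash
python3 st.py
```

```text
14.47 [0.5795 0.0454 0.2431] jaw -17.58 z [ 0.0041 -0.0011 -1.    ] F [-0.7 -0.6 -1.1] g 0.0065 q [-0.72  0.36  0.68  1.81 -0.26  1.06 -0.24]
n -0.0565 lat err -0.0004 hole z err -0.0215
```

Call:
send_rows([
  {"dp": [0, 0, -0.002], "rot": [0, 0.003, 0], "grip": 0.0},
  {"dp": [0, 0, -0.002], "rot": [0, 0, 0], "grip": 0.0},
  {"dp": [0, 0, 0], "rot": [0, 0, 0], "grip": 0.0},
])

```text
clock: 14.85
tcp_pos: [0.5798, 0.0453, 0.239]
orientation: [3.104, -0.48, 0.002]
contact_force: [-0.1, -1.1, -0.9]
grip_width: 0.0069
```

```bash
python3 st.py; python3 - <<'E'
from h import *
s=grab('scene','s6'); cv2.imwrite('pics/c6.png',cv2.resize(s['img'][100:260,260:380],None,fx=3.6,fy=3.6,interpolation=cv2.INTER_CUBIC)[:,:,::-1])
E
```

```text
14.85 [0.5798 0.0453 0.239 ] jaw -17.58 z [ 0.0014 -0.0011 -1.    ] F [-0.1 -1.1 -0.9] g 0.0069 q [-0.71  0.37  0.68  1.81 -0.26  1.05 -0.24]
n -0.0561 lat err -0.0004 hole z err -0.0256
```

View pics/c6.png

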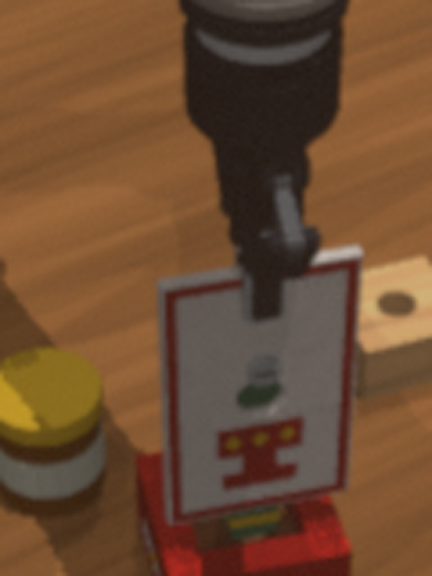

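The screw head shows in front of the sign at (263,368), over the top of the slot. I'll keep lowering until it bears.

Call:
send_rows([
  {"dp": [0, 0, -0.0015], "rot": [0, 0, 0], "grip": 0.0},
  {"dp": [0, 0, -0.0015], "rot": [0, 0, 0], "grip": 0.0},
])

```text
clock: 15.15
tcp_pos: [0.582, 0.0452, 0.2381]
orientation: [-3.104, 0.48, -0.01]
contact_force: [-0.3, -0.4, 8.1]
grip_width: 0.0072
```

```bash
python3 st.py
```

```text
15.15 [0.582  0.0452 0.2381] jaw -17.59 z [ 6.7e-03 -3.0e-04 -1.0e+00] F [-0.3 -0.4  8.1] g 0.0072 q [-0.71  0.37  0.68  1.81 -0.27  1.05 -0.24]
n -0.054 lat err 0.0002 hole z err -0.0265
```

Call:
send_rows([
  {"dp": [-0.002, 0.0006, 0.0003], "rot": [0, 0.006, 0], "grip": 0.0},
  {"dp": [0, 0, 0], "rot": [0, 0, 0], "grip": 0.02},
  {"dp": [0, 0, 0], "rot": [0, 0, 0], "grip": 0.04},
  {"dp": [0, 0, 0], "rot": [0, 0, 0], "grip": 0.04},
  {"dp": [0, 0, 0], "rot": [0, 0, 0], "grip": 0.04},
  {"dp": [0, 0, 0], "rot": [0, 0, 0], "grip": 0.04},
])

```text
clock: 15.9
tcp_pos: [0.5796, 0.0459, 0.2382]
orientation: [3.104, -0.48, -0.0]
contact_force: [0.0, -0.0, 0.9]
grip_width: 0.0402
```

```bash
python3 st.py; python3 - <<'E'
from h import *
w=grab('wrist','w7'); s=grab('scene','s7'); o=np.zeros((480,800,3),np.uint8); o[:,:400]=w['img'][:,120:520]; o[:,400:]=cv2.resize(s['img'][110:254,260:380],(400,480),interpolation=cv2.INTER_CUBIC); cv2.imwrite('pics/c7.png',o[:,:,::-1])
E
```

```text
15.9 [0.5796 0.0459 0.2382] jaw -17.59 z [-1.e-04 -2.e-04 -1.e+00] F [ 0.  -0.   0.9] g 0.0402 q [-0.71  0.37  0.68  1.81 -0.27  1.05 -0.24]
n -0.0565 lat err 0.0001 hole z err -0.0264
```

View pics/c7.png

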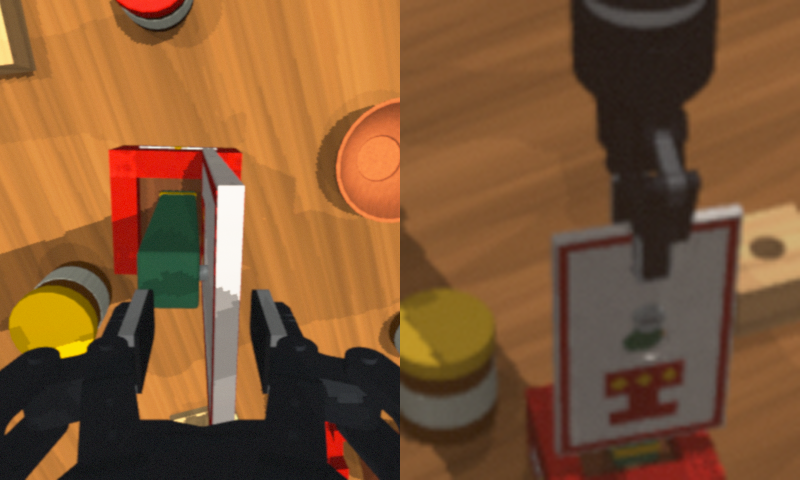

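Both fingers are clear of the sign, which hangs upright with the screw head at the top of the slot. I'll lift straight off.

Call:
send_rows([
  {"dp": [0, 0, 0.02], "rot": [0, 0, 0], "grip": 0.04},
  {"dp": [0, 0, 0.03], "rot": [0, 0, 0], "grip": 0.04},
  {"dp": [0, 0, 0.04], "rot": [0, 0, 0], "grip": 0.04},
  {"dp": [-0.02, -0.04, 0.02], "rot": [0, 0, 0], "grip": 0.04},
  {"dp": [-0.02, -0.05, 0], "rot": [0, 0, 0], "grip": 0.04},
  {"dp": [-0.02, -0.05, 0], "rot": [0, 0, 0], "grip": 0.04},
  {"dp": [-0.02, -0.05, 0], "rot": [0, 0, 0], "grip": 0.04},
  {"dp": [0, 0, 0], "rot": [0, 0, 0], "grip": 0.04},
  {"dp": [0, 0, 0], "rot": [0, 0, 0], "grip": 0.04},
])

```text
clock: 17.12
tcp_pos: [0.4962, -0.1487, 0.3519]
orientation: [3.105, -0.478, 0.004]
contact_force: [0.7, -0.2, -0.6]
grip_width: 0.0399
```

```bash
python3 st.py; python3 - <<'E'
from h import *
s=grab('scene','s8'); t=grab('top','t8'); o=np.zeros((500,800,3),np.uint8); o[:480,:400]=cv2.resize(s['img'][110:254,260:380],(400,480),interpolation=cv2.INTER_CUBIC); o[:400,400:]=cv2.resize(t['img'][190:310,240:360],(400,400),interpolation=cv2.INTER_CUBIC); cv2.imwrite('pics/c8.png',o[:,:,::-1])
x=np.array([np.cos(np.radians(-17.5)),np.sin(np.radians(-17.5))]); q=np.array([.559,.053])+.024*x; l=np.array([-x[1],x[0]])
f=lambda p:((proj(s,p)-[260,110])*400/120).round(0)
print('expected sign top corners',f([*(q+.055*l),.268]),f([*(q-.055*l),.268]),'bottom',f([*(q+.055*l),.088]),f([*(q-.055*l),.088]))
E
```

```text
17.12 [ 0.4962 -0.1487  0.3519] jaw -17.49 z [ 2.2e-03 -5.0e-04 -1.0e+00] F [ 0.7 -0.2 -0.6] g 0.0399 q [-0.57  0.13  0.83  1.81 -0.1   1.25 -0.01]
n -0.0775 lat err -0.2105 hole z err 0.0873
expected sign top corners [333. 202.] [145. 235.] bottom [319. 420.] [153. 453.]
```

View pics/c8.png

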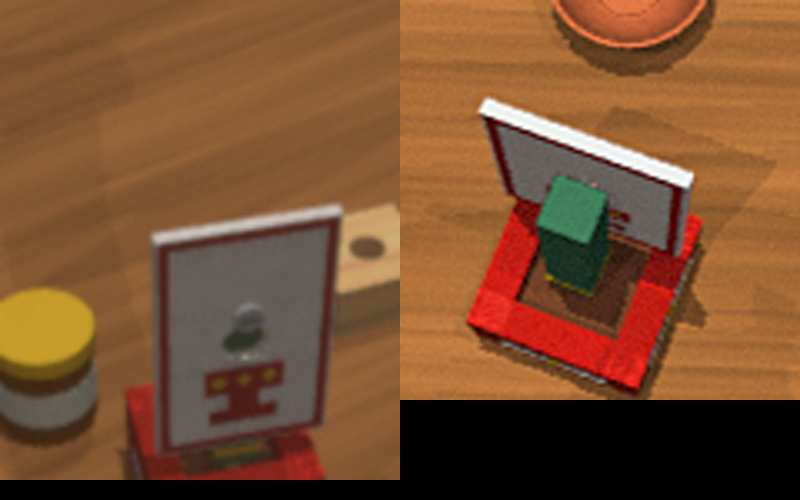

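The sign hangs squarely. Its corners at (153,236), (341,208), (160,452) and (322,425) are within about 9 crop pixels (a few mm) of where they should be, and the gripper is well clear.

```bash
python3 -c "
from h import *
print(np.abs(get_obs()['qvel']).max()); print(hand_in())"
```

```text
0.009584017677467254
the job is handed in; nothing more can be done
None
```

The sign is hung on the planted post, and I handed the job in at about 17 s of the 72 s allowed. `hand_in` gives no verdict, so what follows is my own checks.

- **Post:** The hole showed in the top picture, so I aimed for it. The foot went in on the first try with no search. It bottomed at a TCP height of 0.1747 m with 25 N of push, close to the 0.1735 m I expected. It was still upright in the last pictures.
- **Sign:** I took it from the rack, lined up its hole with the screw to within 0.5 mm, and passed it over the head without contact. It slid down 26.5 mm until it bore on the screw with 8 N, and I let go.
- **Last look:** The sign hangs upright and square to the post, with its corners within about 8 px (a few mm) of where I predicted. I moved the arm clear.
- **Bystanders:** I felt no contact with them at any point. I did not measure their positions again afterwards.
- **Disagreement:** The scene camera put the hole about 7 mm from the top camera's position, probably because of shading in the well. I aimed between the two, nearer the top camera's.

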